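Hold the sprung pad-case lid at its index for a loupe inspection

TASK

Get the lapping pads ready for a colleague to inspect: take the loupe off its riser and stand it upright on the bench midway between the two dropper bottles, in line with them, and let go of it. Then take the sprung lid of the pad case by its bar handle and lift it until the pointer on its left edge is level with the index block clamped on the arc, and finish still holding the handle there, with the lid steady at that angle. Leave the index block, the bottles and everything else on the bench where they are.

Things in the scene. Friction and masses are not known exactly. Their poses are not given: they have to be found in the camera images.
- loupe: the loupe: a small black eyepiece standing upright on a low sheet-metal riser near the front edge of the bench, in front of the case; 40 mm diameter, 40 mm tall, waisted; 45 g; origin at the centre of its underside
- loupe_center (a point): the centre of the loupe, on its axis, 20 mm above its foot: grip here, across the body (40 mm wide)
- riser: the riser: bright sheet-metal bridge screwed to the bench, top 80 mm (x) by 90 mm (y), 50 mm above the bench; origin under its centre. The loupe starts on it, up to 25 mm off its centre
- dropper_0: front dropper bottle of the pair (nearer the robot): brown, with a pipette cap, 30 mm diameter, 92 mm tall; origin under its centre. Its own +x axis points roughly at the other dropper bottle (within 5 mm over the gap)
- dropper_1: rear dropper bottle of the pair: same shape and size, origin under its centre; the two stand 170 to 190 mm apart, one behind the other as the robot sees them, right of the case
- pad_case: the pad case: grey box screwed to the bench, 136 x 136 mm, walls 62 mm tall, with a see-through sprung lid; two round lapping pads lie inside. Origin under its centre; its -x side is the front (towards the robot), +y its left
- lid_hinge (a point): mid-point of the lid's hinge line, 66 mm above the bench on the far (+x) edge of the case; the line runs along the case's y axis
- lid (a joint): lid angle in rad, 0 shut, growing as the front edge rises (range 0 to 1.2). A spring shuts it: at the handle it takes about 3 N to start and 6 N at 0.6 rad; let go, it snaps shut
- handle_bar (a point): centre of the round steel bar handle on the lid (lid_c1; the lid plate is lid_c0): 10 mm thick, 96 mm long along the lid's y, a post 43 mm to each side. Lid shut, it is 102.5 mm above the bench, 34 mm above the lid's face; in the lid's frame 130 mm forward (-x) of the hinge line and 36.5 mm above it, 10 mm behind the front edge. It can turn between gripper pads, so the tool may stay upright
- pointer_tip (a point): tip of the dark pointer on the lid's left edge, 120 mm forward of the hinge line; it sweeps along the graduated arc as the lid rises
- index (a joint): where the index block is clamped on the arc: the lid angle in rad at which the pointer stands level with it (0.30 to 0.62)
- index_mark (a point): middle of the dark index block's inner face, 120 mm from the hinge line; block 22 x 10 x 12 mm (12 mm along the arc), clamped with a screw on the upright graduated metal arc at the left side of the case. The pointer tip meets this point when the lid is at the marked angle
- weight_small: bystander: small metal knob weight, 28 mm diameter, 40 mm tall, left of the loupe, by the machine; origin under its centre
- tweezers: bystander: metal tweezers lying on the bench, 127 x 14 x 10 mm, long along its own y; origin under the centre
Mind the look-alikes: they are no part of the job. What is shaped like the loupe but green or orange is not meant.

How it is judged:
By the outcome, as a careful person would: the job done as asked, in the order asked, and still so for the second after the job is handed in, while the arm keeps its last pose, push and grip.
It also fails if it takes over 45 s, if anything falls off the work surface, if the arm or the gripper's body presses on something with over 40 N, if the wrist force passes 120 N, or if a joint passes its speed limit or range.

ROBOT

A 6-joint arm with a two-finger parallel gripper is mounted at the origin on a cart in front of the work surface, level with it; the furniture and walls round the work are solid. World frame = base frame: x ahead of the robot, y to its left, z up, the work surface at z = 0. Lengths are in mm, angles in rad, forces in N, time in s.
With the tool pointing down it reaches from about 400 to 925 mm from the base axis. Payload 12.5 kg.
Tool frame: the origin (TCP) lies on the front face of the gripper's body, between the roots of the fingers; the fingertips stand 78 mm ahead of it and the grasp point (between the pads) lies 59 mm ahead of it (env.nose_length is the distance from the TCP to the fingertips, in mm); z points along the fingers, y is the line along which they close (so a half turn about z gives the same grasp; the last joint's range is limited). The gripper opens to 95 mm and grips with 3 to 60 N. Pads are 20 mm wide; open, the fingers measure 119 mm over their backs; the gripper's body (75 mm by 180 mm) begins 59 mm behind the grasp point.
Start: joints at [-1.214, 0.491, 1.559, -0, 1.092, -0.106], TCP at [279.056, -559.254, 292.261] pointing down, gripper open.
Joint ranges: [-3.1, 3.1], [-0.84, 2.19], [0.05, 2.79], [-1.13, 4.28], [0.06, 2.93], [-2.69, 2.69]. Speed limits (rad/s): [2.22, 2.22, 2.79, 3.14, 3.14, 3.14].

INTERFACE

Orientations are given as [roll, pitch, yaw] about the fixed x, y, z axes, in that order (R = Rz(yaw) Ry(pitch) Rx(roll)).
In Python, from cell import env gives the robot as it stands.
- The arm moves only by the tool jog_arm, never from a script. Its argument "motion" is a list of rows, each a list of 7 numbers: the turn, a rotation vector about the tool's x, y, z in degrees, then the shift along the tool's x, y, z in mm, then the finger opening in mm, from 0 to 95.1. In form: [[wx, wy, wz, x, y, z, hand], ...]. A call has 1 to 10 rows; each row shifts and turns the commanded pose from where the row before left it, along the tool's axes as they then stand; what a row does not reach is not made up. A row lasts 1/8 s, in which the tool goes at most 62.5 mm and 10.7 degrees, less where a joint would pass 70% of its speed; a pose out of reach is approached as far as the arm can. A call is refused whole if a number of a shift passes 62.5 or a number of a turn 10.7, either way. A call with a gripper value outside its range is refused whole. The fingers move at their own pace and stop on an object; the grip force is fixed at half the most. Time passes only in rows, so rows that do not move let the fingers close. It gives the time, the measured TCP pose, the force, the opening and the grip force at its end, in the units of the state.
- env.state(): the state, without advancing time (a new reading comes with each control period).
- env.read_camera(name): name is "scene" or "top" or "wrist"; returns a dict with "color" (420x560x3 uint8, red, green, blue), "z_map" (420x560 float32, mm along the optical axis (not along the pixel's ray), 0 where there is no reading), "camera_matrix" (3x3 intrinsics, pixels), "world_to_cam" (4x4, takes a point from world to camera coordinates). Camera axes: x right, y up, looking along -z (the intrinsics and any distortion apply to the point x, -y, -z); pixel columns grow to the right and rows downward; lengths in mm; the calibration is good to about 2 mm. The wrist camera is an equidistant fisheye: a pixel r from the principal point sees the ray r / f radians off the axis. A picture is of the moment at which its call begins.
- env.job_done(): hands the job in; it is judged then, once.
Trained networks look in the newest picture that a camera, given by its name, has taken for a name from the list of things; names that differ only in an ending like _2 or _b are one class to them, and where a whole thing is asked for, a point or a joint stands for the part that bears it (a point fixed in the world has none). Each returns a list of dicts, best first, with "score" (0 to 1); they miss things now and then, are a little off and sometimes report something else, mostly with a low value. They report only what shows in the picture. A call takes as long as a camera call. They do not tell look-alikes from the thing itself.
- env.recognise(camera, thing): "location" ([column, row] in pixels, amid what is visible of it).
The state is a dict: "t": time; "joints": joint angles; "qvel": joint speeds; "tau": joint torques, N m; "eef_pos": TCP position; "tcp_rot": TCP orientation; "ft_force": force on the tool from outside, world axes, zero at the start; "moment": the same for the moment, N m; "opening": opening from 0.0 (shut) to 1.0 (fully open); "grip_force": force on a finger pad.
Only numpy, scipy, OpenCV 4.12 (cv2) and the standard library are available. Lean on these libraries where they do the work, as an engineer would, in place of code of your own. Each camera call takes 0.05 s, during which the arm holds its last target. There are 200 camera calls.

## Working session

There is one attempt and no reset: what is moved stays moved. The work goes in short steps, Python scripts to look and compute and a tool call to move; the robot and the scene stay as the last step left them, time stands still between calls to the robot, and variables do not carry over. Pictures are saved under pics/ and viewed, at most 10 in all, crops included, and the job is handed in when it is done.

Besides the shell and the picture viewer there is one more tool, called after "Call:" as name(argument=value, ...), one argument or row to a line, values as JSON. jog_arm: Moves the arm, as the interface text tells. Its arguments: {"type":"object","properties":{"motion":{"type":"array"}},"required":["motion"]}

```bash
mkdir -p pics; ls
cat > h.py <<'E'
import numpy as np, cv2
from cell import env
def world(im,u,v,d=None):
    K=im["camera_matrix"];d=im["z_map"][int(round(v)),int(round(u))] if d is None else d
    p=np.array([(u-K[0,2])/K[0,0]*d,-(v-K[1,2])/K[1,1]*d,-d,1])
    return (np.linalg.inv(im["world_to_cam"])@p)[:3]
def cloud(im):
    K=im["camera_matrix"];d=im["z_map"];v,u=np.mgrid[:d.shape[0],:d.shape[1]]
    p=np.stack([(u-K[0,2])/K[0,0]*d,-(v-K[1,2])/K[1,1]*d,-d,np.ones_like(d)],-1)
    return (p@np.linalg.inv(im["world_to_cam"]).T)[...,:3]
def pix(im,P):
    q=im["world_to_cam"]@np.append(P,1);K=im["camera_matrix"]
    return K[0,2]+K[0,0]*q[0]/-q[2],K[1,2]+K[1,1]*-q[1]/-q[2]
E
python3 - <<'E'
from h import *
np.set_printoptions(precision=1,suppress=True)
for c in("scene","top"):
    im=env.read_camera(c);cv2.imwrite(f"pics/{c}0.png",im["color"][...,::-1]);np.savez(f"{c}0.npz",**im)
    print(c,np.linalg.inv(im["world_to_cam"])[:3,3])
    for t in["loupe","riser","dropper_0","dropper_1","pad_case","handle_bar","pointer_tip","index_mark","lid_hinge","weight_small","tweezers"]:
        for r in env.recognise(c,t)[:3]:
            u,v=r["location"];print(t,round(r["score"],2),np.array([u,v]),world(im,u,v))
s=env.state();print(s)
E
```

```text
pics
scene [ 813.  -852.5 1028.1]
loupe 0.77 [271.9 153.8] [ 500.3 -155.4   34.8]
loupe 0.73 [273.4 284.9] [ 633.4 -466.    34.7]
loupe 0.62 [229.9 172.9] [ 452.3 -278.2   91. ]
riser 0.89 [234.7 192.2] [ 469.6 -298.    51.3]
pad_case 0.67 [319.  189.9] [ 645.9 -232.2   68. ]
pad_case 0.39 [230.9 173.9] [ 453.9 -277.3   87. ]
handle_bar 0.61 [314.9 185.8] [ 633.3 -223.6   65.3]
pointer_tip 0.62 [313.8 187.7] [ 633.7 -232.5   70.3]
index_mark 0.63 [309.2 143.4] [ 589.5 -148.   107.2]
lid_hinge 0.93 [313.8 191.3] [ 636.9 -241.1   69.7]
weight_small 0.62 [245.  133.7] [ 414.4 -121.8   33.3]
tweezers 0.54 [215.4 304.2] [ 535.3 -542.3   13.7]
top [ 457.6 -340.  1201.3]
loupe 0.69 [199.8 236.1] [ 499.4 -141.7   34.8]
loupe 0.54 [248.7 255.3] [ 451.3 -262.3   82.5]
loupe 0.5 [326.5 178.2] [ 634.6 -451.2   30. ]
riser 0.81 [254.1 252.3] [ 458.  -275.3   89.9]
riser 0.48 [227.9 176.6] [ 638.  -214.4   65.1]
riser 0.24 [301.7 246.7] [ 469.  -386.1   46.8]
dropper_0 0.64 [300.5 173.3] [ 641.9 -386.6   67.4]
dropper_1 0.64 [300.5 173.3] [ 641.9 -386.6   67.4]
pad_case 0.96 [225.7 179.1] [ 632.1 
[... 161 characters left out ...]
229.2   65.3]
index_mark 0.47 [231.2 179.5] [ 630.5 -222.4   67.7]
index_mark 0.38 [190.9 196.3] [ 587.3 -135.   111.5]
lid_hinge 0.64 [228.2 177.2] [ 636.6 -215.    65. ]
weight_small 0.63 [191.3 271.9] [ 414.3 -121.4   37.4]
tweezers 0.67 [384.9 228. ] [ 511.2 -593.     9.7]
tweezers 0.6 [227.9 177.7] [ 634.7 -214.8   69.3]
{'t': 1.2, 'joints': array([-1.2,  0.5,  1.6, -0. ,  1.1, -0.1]), 'qvel': array([-0., -0.,  0., -0.,  0.,  0.]), 'tau': array([  0. , -61.2, -25.8,   0.1,   0. ,   0. ]), 'eef_pos': array([ 279.1, -559.3,  292.3]), 'tcp_rot': array([3.1, 0. , 0.5]), 'ft_force': array([ 0.2,  0.3, -0.3]), 'moment': array([-0.,  0.,  0.]), 'grip_force': 0.0, 'opening': 0.9971277790388546}
```

View pics/scene0.png

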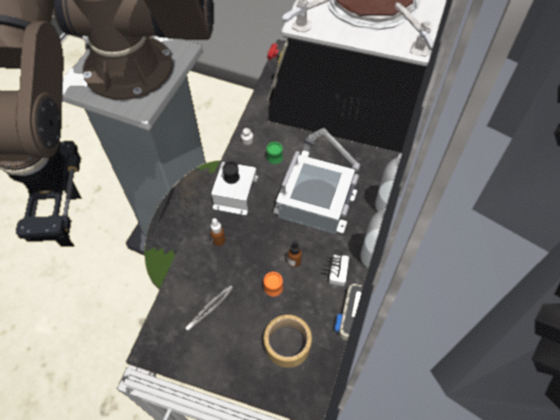

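View pics/top0.png

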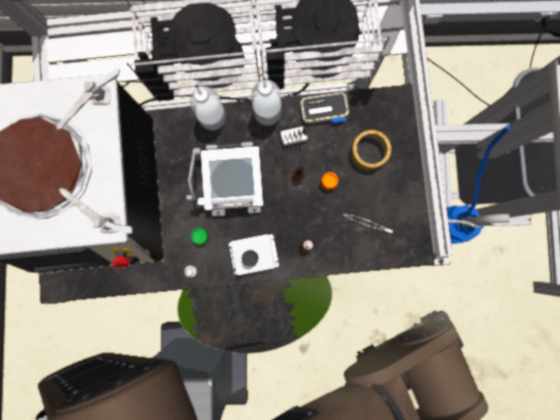

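The scene camera shows the black loupe at (231,173) on the riser, the bottles at (217,232) and (294,254), the case at (318,190), and the arc to its left around (335,145). The top camera shows the loupe at (250,258), bottles at (308,245) and (299,174), and the case at (232,178).

Run:
```python
from h import *
np.set_printoptions(precision=1,suppress=True)
S=dict(np.load("scene0.npz"));T=dict(np.load("top0.npz"))
a=cv2.resize(S["color"][110:220,200:370],None,fx=4.6,fy=4.6,interpolation=cv2.INTER_CUBIC)[:300*2]
b=cv2.resize(T["color"][140:280,180:320],None,fx=4.2,fy=4.2,interpolation=cv2.INTER_CUBIC)
cv2.imwrite("pics/sc.png",a[...,::-1]);cv2.imwrite("pics/tc.png",b[...,::-1])
for n,im in(("S",S),("T",T)):
    P=cloud(im).reshape(-1,3);ok=(im["z_map"].ravel()>0)
    def sel(x0,x1,y0,y1,z0,z1):
        m=ok&(P[:,0]>x0)&(P[:,0]<x1)&(P[:,1]>y0)&(P[:,1]<y1)&(P[:,2]>z0)&(P[:,2]<z1);return P[m]
    for nm,b in dict(loupe=(400,520,-340,-220,60,110),riser=(400,530,-350,-210,40,60),handle=(520,640,-310,-150,90,125),
       arc=(520,760,-165,-100,20,220),case=(540,740,-310,-140,45,80),d0=(420,540,-440,-350,15,110),d1=(580,720,-440,-340,15,110)).items():
        q=sel(*b)
        if len(q):
            c,s_,an=cv2.minAreaRect(q[:,:2].astype(np.float32));print(n,nm,len(q),"min",q.min(0),"max",q.max(0),"mean",q.mean(0),"rect",np.array(c),np.array(s_),round(an,1))
    if n=="S":pass
    for nm,b in dict(handle=(520,640,-310,-150,90,125)).items():
        q=sel(*b);print(q[np.argsort(q[:,1])][::max(1,len(q)//20)])
```

```text
S loupe 301 min [ 426.6 -283.5   60.2] max [ 463.1 -246.    94.5] mean [ 446.5 -267.1   81.6] rect [ 445.4 -264.9] [37.6 36.2] 85.1
S riser 945 min [ 406.2 -320.    40.1] max [ 498.9 -218.3   59.9] mean [ 458.4 -279.2   50.6] rect [ 452.2 -269.5] [80.6 93.9] 9.9
S handle 178 min [ 566.6 -274.    93. ] max [ 581.4 -178.   112.9] mean [ 574.7 -229.7  106.3] rect [ 574.  -226.2] [10.4 96.2] 3.3
S arc 673 min [ 567.9 -165.    54.9] max [ 706.5 -123.1  162.8] mean [ 633.8 -147.1   94.9] rect [ 637.6 -147.9] [ 41.7 137.4] 85.9
S case 3723 min [ 565.6 -295.8   45. ] max [ 719.3 -140.1   79.8] mean [ 642.5 -228.9   67.7] rect [ 640.2 -215.5] [153.  155.8] 2.6
S d0 253 min [ 457.  -415.3   15.4] max [ 486.7 -388.2   95.7] mean [ 475.9 -405.3   52.3] rect [ 473.9 -403.3] [29.1 22.2] 35.1
S d1 257 min [ 626.2 -439.8   15.1] max [ 661.6 -376.4   95.3] mean [ 648.8 -391.9   52.1] rect [ 635.7 -404. ] [69.  26.8] 53.9
[[ 579.4 -274.   107.8]
 [ 574.4 -273.2  100.1]
 [ 580.6 -271.1   93. ]
 [ 577.3 -268.8  110.9]
 [ 574.8 -262.7  108.9]
 [ 577.6 -258.   107.8]
 [ 573.5 -253.7  107.4]
 [ 576.3 -249.
[... 1094 characters left out ...]
 mean [ 473.4 -396.8   60.6] rect [ 474.  -397.8] [26.3 26.2] 89.2
T d1 137 min [ 622.1 -439.8   15.6] max [ 660.7 -369.4   93.9] mean [ 643.5 -385.1   56.6] rect [ 640.2 -405.4] [75.1 24.6] 74.7
[[ 574.6 -273.   103.5]
 [ 579.1 -268.6  105.1]
 [ 576.3 -262.2  110.6]
 [ 581.6 -257.3  105.3]
 [ 574.5 -252.8  107.8]
 [ 576.4 -248.7  112.1]
 [ 582.5 -245.4   99.6]
 [ 576.9 -239.4  109.5]
 [ 577.4 -234.5  106.2]
 [ 575.2 -229.9  105.5]
 [ 580.2 -225.1  102.7]
 [ 580.2 -220.6  104. ]
 [ 577.6 -216.4  107.2]
 [ 577.7 -211.9  107.3]
 [ 571.1 -207.   105.5]
 [ 571.3 -202.4  104.9]
 [ 575.8 -195.9  107.1]
 [ 569.5 -192.9  101.9]
 [ 578.4 -188.8  105.2]
 [ 571.7 -184.1  104.8]
 [ 569.6 -179.4  103.6]]
```

View pics/sc.png

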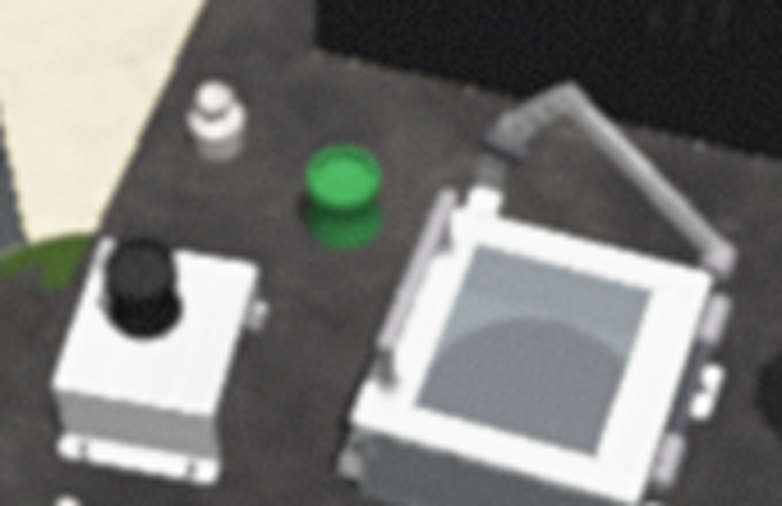

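View pics/tc.png

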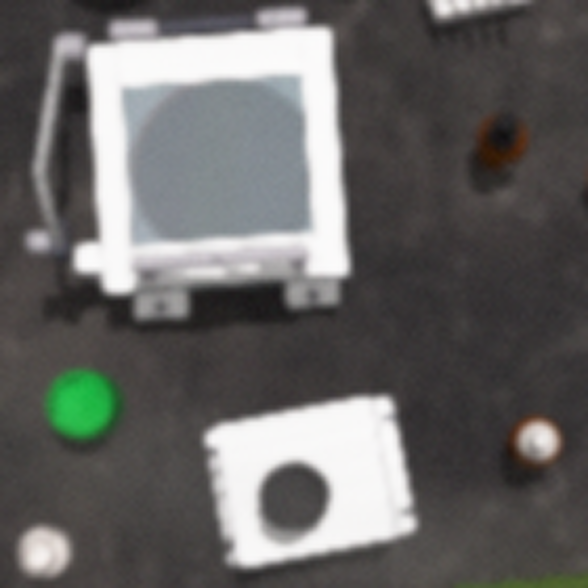

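The scene crop puts the dark index block at about (503,142), which is (309,141) in the full picture. The top crop shows the handle bar along the case's front edge and the loupe left of the riser's centre.

Run:
```python
from h import *
np.set_printoptions(precision=3,suppress=True)
s=env.state();print(s["t"],s["eef_pos"],s["tcp_rot"])
for n in("scene","top"):
    im=dict(np.load(n+"0.npz"));P=cloud(im).reshape(-1,3);ok=im["z_map"].ravel()>0
    for nm,b in dict(d0=(420,540,-440,-350),d1=(580,720,-418,-350)).items():
      for z0,z1 in((15,55),(80,110)):
        m=ok&(P[:,0]>b[0])&(P[:,0]<b[1])&(P[:,1]>b[2])&(P[:,1]<b[3])&(P[:,2]>z0)&(P[:,2]<z1);q=P[m]
        if len(q)>3:print(n,nm,z0,len(q),np.percentile(q,[3,97],axis=0)[:,:2].ravel(),q.mean(0))
```

```text
1.2 [ 279.057 -559.252  292.28 ] [3.141 0.    0.463]
scene d0 15 152 [ 461.626 -414.185  485.733 -393.008] [ 476.917 -406.99    38.12 ]
scene d0 80 27 [ 469.016 -405.007  477.418 -397.109] [ 473.125 -401.662   89.206]
scene d1 15 154 [ 634.266 -400.044  661.102 -381.474] [ 649.396 -393.536   37.566]
scene d1 80 30 [ 642.668 -390.803  650.927 -381.778] [ 647.012 -387.012   88.713]
top d0 15 62 [ 460.933 -410.813  487.065 -384.74 ] [ 473.238 -395.92    46.069]
top d0 80 16 [ 469.895 -401.361  476.818 -394.238] [ 473.332 -397.747   90.387]
top d1 15 70 [ 634.337 -396.019  656.426 -369.538] [ 642.175 -381.793   42.062]
top d1 80 19 [ 644.068 -387.189  653.305 -377.936] [ 648.245 -382.818   88.81 ]
```

Call:
jog_arm(
  motion=[
    [0,0,9,0,0,0,95],
    [0,0,9,0,0,0,95],
    [0,0,8.9,0,0,0,95],
  ],
)

```text
t: 1.58
eef_pos: [279.0, -559.3, 292.3]
tcp_rot: [3.142, -0.0, -0.012]
ft_force: [0.9, -0.7, 0.6]
opening: 1.003
grip_force: 0.0
```

Call:
jog_arm(
  motion=[
    [0,0,-0.7,0,0,0,95],
    [0,0,0,28,-49.4,2,95],
    [0,0,0,28,-49.4,2,95],
    [0,0,0,28,-49.4,2,95],
    [0,0,0,28,-49.4,2,95],
    [0,0,0,28,-49.4,2,95],
    [0,0,0,27,-49.3,2,95],
    [0,0,0,0,0,0,95],
  ],
)

```text
t: 2.58
eef_pos: [445.6, -259.2, 280.4]
tcp_rot: [-3.141, -0.0, 0.014]
ft_force: [-0.1, 0.1, -0.2]
opening: 1.001
grip_force: 0.0
```

Run:
```python
from h import *
np.set_printoptions(precision=3,suppress=True)
s=env.state();print(s["t"],s["eef_pos"],s["tcp_rot"])
im=env.read_camera("wrist");cv2.imwrite("pics/w1.png",im["color"][...,::-1])
K=im["camera_matrix"];print(K,np.linalg.inv(im["world_to_cam"]))
```

```text
2.575 [ 445.602 -259.19   280.368] [-3.141 -0.     0.014]
[[325.192   0.    282.241]
 [  0.    325.192 207.223]
 [  0.      0.      1.   ]] [[   0.015    0.96     0.278  525.171]
 [  -1.       0.014    0.004 -257.151]
 [  -0.      -0.278    0.961  372.142]
 [   0.       0.       0.       1.   ]]
```

View pics/w1.png

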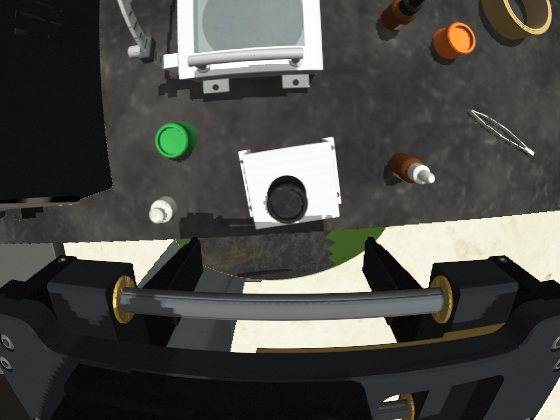

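The wrist view shows the loupe at (287,200), between the fingers' columns. Next I measure the loupe and bottles from this closer view.

```bash
cat >> h.py <<'E'
def wcloud(im):
    K=im["camera_matrix"];d=im["z_map"].astype(float);v,u=np.mgrid[:d.shape[0],:d.shape[1]]
    a=(u-K[0,2])/K[0,0];b=(v-K[1,2])/K[1,1];r=np.hypot(a,b)+1e-9;t=np.tan(np.minimum(r,1.5))/r
    p=np.stack([a*t*d,-b*t*d,-d,np.ones_like(d)],-1)
    return (p@np.linalg.inv(im["world_to_cam"]).T)[...,:3]
def wpix(im,P):
    q=im["world_to_cam"]@np.append(P,1);K=im["camera_matrix"];x,y,z=q[0],-q[1],-q[2]
    h=np.hypot(x,y)+1e-9;th=np.arctan2(h,z);return K[0,2]+K[0,0]*th*x/h,K[1,2]+K[1,1]*th*y/h
E
python3 - <<'E'
from h import *
np.set_printoptions(precision=1,suppress=True)
im=env.read_camera("wrist");C=wcloud(im);P=C.reshape(-1,3);ok=im["z_map"].ravel()>0
for nm,b in dict(loupe=(420,480,-300,-225,80,100),riser=(400,530,-350,-210,42,58),d0=(430,520,-440,-360,80,110),d0b=(430,520,-440,-360,15,55),d1=(600,720,-418,-350,80,110),d1b=(600,720,-418,-350,15,55),handle=(540,610,-310,-150,90,125),
   green=(480,520,-200,-120,20,60),lid=(560,740,-300,-150,60,80)).items():
    m=ok&(P[:,0]>b[0])&(P[:,0]<b[1])&(P[:,1]>b[2])&(P[:,1]<b[3])&(P[:,2]>b[4])&(P[:,2]<b[5]);q=P[m]
    if len(q)>3:
        c,s_,an=cv2.minAreaRect(q[:,:2].astype(np.float32));print(nm,len(q),np.percentile(q,[2,98],axis=0).ravel(),"mean",q.mean(0),"rect",np.array(c),np.array(s_),round(an,1))
for t in("index_mark","pointer_tip"):
  for r in env.recognise("wrist",t)[:2]:
    u,v=r["location"];print(t,r["score"],u,v,C[int(v),int(u)])
E
```

```text
loupe 1369 [ 430.  -279.    81.6  464.3 -245.2   90.3] mean [ 446.6 -262.2   85.4] rect [ 446.7 -261.9] [37.4 37.3] 89.8
riser 5174 [ 413.7 -311.5   47.8  495.3 -221.9   52.2] mean [ 460.4 -268.1   49.4] rect [ 454.1 -266.9] [80.7 90.4] 9.6
d0 127 [ 469.4 -401.1   80.7  479.4 -392.4   92.5] mean [ 474.6 -395.9   87.9] rect [ 474.3 -396.6] [ 9.3 10.4] 71.0
d0b 486 [ 461.4 -404.7   16.3  488.2 -383.3   53. ] mean [ 477.  -389.7   38.6] rect [ 475.3 -394.2] [22.1 29.3] 64.9
d1 24 [ 643.2 -385.9   80.1  645.6 -379.2   87.4] mean [ 644.2 -382.4   83.1] rect [ 644.3 -382.3] [7.  2.1] 81.8
d1b 510 [ 634.4 -392.6   16.   655.4 -368.5   53.5] mean [ 641.9 -376.6   37.6] rect [ 643.5 -380. ] [29.3 17.9] 63.0
handle 1332 [ 569.6 -270.1  101.3  582.  -179.1  107.6] mean [ 575.5 -225.6  105.3] rect [ 576.1 -224.3] [10.4 95.3] 3.5
green 989 [ 484.4 -156.4   28.5  518.  -122.    40.3] mean [ 501.  -139.    34.9] rect [ 501.  -138.2] [37.3 37.4] 5.5
lid 9177 [ 566.2 -288.4   65.2  638.5 -156.3   69.4] mean [ 604.7 -222.1   67.1] rect [ 600.7 -222.1] [142.6  81.7] 87.7
index_mark 0.95 141.1 51.7 [ 584.  -139.8  111.8]
pointer_tip 0.57 244.2 35.3 [ 602.3 -222.3   66.3]
```

Call:
jog_arm(
  motion=[
    [0,0,0.8,1,2.8,40,95],
    [0,0,0,0,0,50,95],
    [0,0,0,0,0,45,95],
    [0,0,0,0,0,13.4,95],
    [0,0,0,0,0,0,20],
    [0,0,0,0,0,0,20],
    [0,0,0,0,0,0,20],
    [0,0,0,0,0,0,20],
  ],
)

```text
t: 3.78
eef_pos: [445.6, -265.0, 132.7]
tcp_rot: [3.141, -0.001, -0.008]
ft_force: [0.5, -0.3, -0.2]
opening: 0.637
grip_force: 0.0
```

Call:
jog_arm(
  motion=[
    [0,0,0,0,0,0,20],
    [0,0,0,0,0,0,20],
    [0,0,0,0,0,0,20],
    [0,0,0,0,0,0,20],
  ],
)

```text
t: 4.28
eef_pos: [445.4, -264.7, 131.9]
tcp_rot: [-3.142, 0.0, -0.008]
ft_force: [-1.1, 1.7, 4.1]
opening: 0.399
grip_force: 30.0
```

Call:
jog_arm(
  motion=[
    [0,0,0,0,0,-20,20],
    [0,0,0,0,0,-40,20],
    [0,0,-0.4,20,20,-20,20],
    [0,0,0,35,40,0,20],
    [0,0,0,35,40,0,20],
    [0,0,0,23.8,26.3,0,20],
    [0,0,0,0,0,0,20],
    [0,0,0,0,0,0,20],
  ],
)

```text
t: 5.28
eef_pos: [558.4, -390.9, 211.3]
tcp_rot: [-3.141, 0.001, -0.001]
ft_force: [-0.3, -0.2, -0.8]
opening: 0.402
grip_force: 30.0
```

Call:
jog_arm(
  motion=[
    [0,0,0,0.8,0,45,20],
    [0,0,0,0,0,45,20],
    [0,0,0,0,0,25,20],
    [0,0,0,0,0,10,20],
    [0,0,0,0,0,2,20],
    [0,0,0,0,0,0,20],
  ],
)

```text
t: 6.02
eef_pos: [560.0, -391.6, 86.1]
tcp_rot: [3.14, -0.001, -0.001]
ft_force: [0.8, 0.7, -0.5]
opening: 0.4
grip_force: 30.0
```

Call:
jog_arm(
  motion=[
    [0,0,0,0,0,1.5,20],
    [0,0,0,0,0,1,20],
    [0,0,0,0,0,0,20],
  ],
)

```text
t: 6.4
eef_pos: [559.7, -391.5, 82.5]
tcp_rot: [3.141, -0.0, -0.002]
ft_force: [-0.6, 0.4, 0.2]
opening: 0.404
grip_force: 30.0
```

Call:
jog_arm(
  motion=[
    [0,0,0,0,0,0.8,20],
    [0,0,0,0,0,0,20],
  ],
)

```text
t: 6.65
eef_pos: [559.8, -391.5, 81.9]
tcp_rot: [3.141, -0.0, -0.001]
ft_force: [-1.1, 0.5, 4.1]
opening: 0.401
grip_force: 30.0
```

Call:
jog_arm(
  motion=[
    [0,0,0,0,0,0,75],
    [0,0,0,0,0,0,75],
    [0,0,0,0,0,0,75],
    [0,0,0,0,0,-20,75],
    [0,0,0,0,0,-50,75],
    [0,0,0,0,0,-60,75],
    [0,0,0,0,0,-40,75],
    [0,0,0,0,0,0,75],
  ],
)

```text
t: 7.65
eef_pos: [560.3, -391.8, 256.7]
tcp_rot: [3.137, -0.006, -0.001]
ft_force: [-0.5, -0.9, -1.4]
opening: 0.789
grip_force: 0.0
```

Run:
```python
from h import *
np.set_printoptions(precision=1,suppress=True)
s=env.state();print(s["t"],s["eef_pos"],s["tcp_rot"],s["opening"])
for n,f in(("scene",cloud),("top",cloud),("wrist",wcloud)):
    im=env.read_camera(n);P=f(im).reshape(-1,3);ok=im["z_map"].ravel()>0
    if n=="wrist":cv2.imwrite("pics/w2.png",im["color"][...,::-1])
    for nm,b in dict(loupe=(520,600,-430,-350,25,50),d0=(430,520,-440,-360,80,110),d1=(600,700,-418,-350,80,110)).items():
        q=P[ok&(P[:,0]>b[0])&(P[:,0]<b[1])&(P[:,1]>b[2])&(P[:,1]<b[3])&(P[:,2]>b[4])&(P[:,2]<b[5])]
        if len(q)>3:
            c,s_,an=cv2.minAreaRect(q[:,:2].astype(np.float32));print(n,nm,len(q),"mean",q.mean(0),"rect",np.array(c),np.array(s_))
```

```text
7.65 [ 560.3 -391.8  256.7] [ 3.1 -0.  -0. ] 0.7885473666500755
scene loupe 255 mean [ 558.8 -393.2   36.6] rect [ 559. -393.] [37.3 36.9]
scene d0 28 mean [ 473.1 -401.8   89.1] rect [ 472.5 -401. ] [ 8.6 10.1]
scene d1 32 mean [ 647.5 -387.    88.4] rect [ 647.8 -385.8] [10.5  9.4]
top loupe 20 mean [ 545.4 -386.8   37.8] rect [ 545.5 -386.6] [19.2  5.6]
wrist loupe 1206 mean [ 561.  -390.7   35.3] rect [ 560.8 -391.1] [37.6 37.2]
wrist d1 157 mean [ 648.8 -383.3   89.2] rect [ 648.8 -383.2] [10.5 10.7]
```

View pics/w2.png

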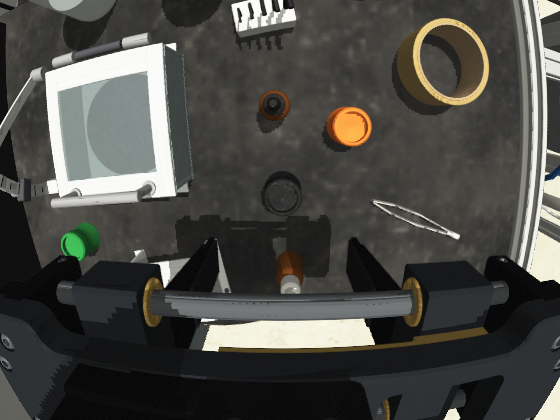

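The loupe stands upright at (282,193), between the bottles at (274,105) and (290,270). The scene camera puts it within about 1 mm of the midpoint. Next is the lid.

Call:
jog_arm(
  motion=[
    [0,0,-10.4,0,0,0,60],
    [0,0,-10.4,0,0,0,60],
    [0,0,-10.4,0,0,0,60],
    [0,0,-10.4,0,0,0,60],
    [0,0,-10.4,0,0,0,60],
    [0,0,-10.4,0,0,0,60],
    [0,0,-10.4,0,0,0,60],
    [0,0,-10.4,0,0,0,60],
    [0,0,-10.2,0,0,0,60],
    [0,0,0,0,0,0,60],
  ],
)

```text
t: 9.05
eef_pos: [559.5, -391.3, 250.2]
tcp_rot: [-3.14, -0.002, 1.627]
ft_force: [0.9, 0.2, -0.2]
opening: 0.627
grip_force: 0.0
```

Call:
jog_arm(
  motion=[
    [0,0,0,41,6.3,0,60],
    [0,0,0,41,6.3,0,60],
    [0,0,0,41,6.3,0,60],
    [0,0,0,42,6.4,0,60],
    [0,0,0,0,0,10,60],
    [0,0,0,0,0,0,60],
  ],
)

```text
t: 9.8
eef_pos: [575.2, -225.5, 240.4]
tcp_rot: [-3.14, -0.001, 1.626]
ft_force: [0.5, -0.6, 0.4]
opening: 0.628
grip_force: 0.0
```

Run:
```python
from h import *
np.set_printoptions(precision=1,suppress=True)
s=env.state();print(s["t"],s["eef_pos"],s["tcp_rot"],s["opening"])
im=env.read_camera("wrist");cv2.imwrite("pics/w3.png",im["color"][...,::-1]);np.savez("w3.npz",**im)
C=wcloud(im);P=C.reshape(-1,3);ok=im["z_map"].ravel()>0
b=(540,610,-310,-150,95,115);q=P[ok&(P[:,0]>b[0])&(P[:,0]<b[1])&(P[:,1]>b[2])&(P[:,1]<b[3])&(P[:,2]>b[4])&(P[:,2]<b[5])]
print(len(q),q.mean(0),cv2.minAreaRect(q[:,:2].astype(np.float32)))
for t in("index_mark","pointer_tip","handle_bar"):
  for r in env.recognise("wrist",t)[:2]:
    u,v=r["location"];print(t,r["score"],u,v,C[int(v),int(u)])
```

```text
9.8 [ 575.2 -225.5  240.4] [-3.1 -0.   1.6] 0.6282004186278275
1647 [ 576.2 -221.   105.3] ((576.195556640625, -224.28598022460938), (9.7924222946167, 95.61161041259766), 3.5779712200164795)
index_mark 0.59 304.3 102.7 [ 585.8 -135.7  108.3]
pointer_tip 0.6 345.7 198.2 [ 628.6 -211.2   67.9]
handle_bar 0.98 344.7 196.8 [ 628.1 -210.1   65.3]
```

View pics/w3.png

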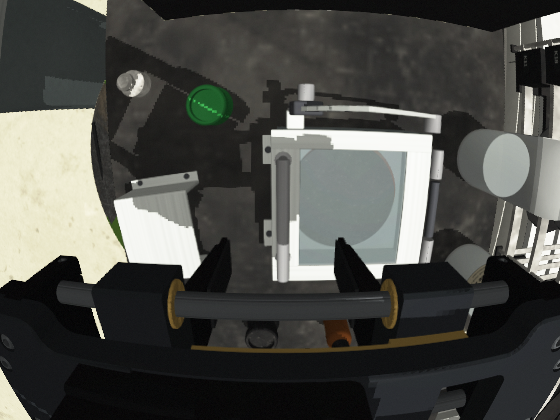

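The bar runs between the fingers at column 282, and the arc with its block is around (297,107). I go down and grip.

Call:
jog_arm(
  motion=[
    [0,0,0,1,0.8,40,60],
    [0,0,0,0,0,30,60],
    [0,0,0,0,0,8.9,60],
    [0,0,0,0,0,0,60],
    [0,0,0,0,0,0,0],
    [0,0,0,0,0,0,0],
    [0,0,0,0,0,0,0],
    [0,0,0,0,0,0,0],
    [0,0,0,0,0,0,0],
    [0,0,0,0,0,0,0],
  ],
)

```text
t: 11.25
eef_pos: [575.3, -224.2, 162.5]
tcp_rot: [-3.139, -0.0, 1.629]
ft_force: [-7.9, -0.2, 3.7]
opening: 0.095
grip_force: 30.0
```

Run:
```python
from h import *
im=dict(np.load("w3.npz"));C=wcloud(im)
np.set_printoptions(precision=1,suppress=True)
a=cv2.resize(im["color"][75:145,265:365],None,fx=8,fy=8,interpolation=cv2.INTER_CUBIC);cv2.imwrite("pics/w3c.png",a[...,::-1])
# arc points in hinge frame
psi=.06;ex=np.array([np.cos(psi),np.sin(psi),0]);ey=np.array([-np.sin(psi),np.cos(psi),0])
H=np.array([576,-224.5,66])+130*ex
for v in range(92,128,3):
  for u in range(284,312,4):
    p=C[v,u]-H
    if p[2]>-40: print((u,v),im["color"][v,u],p@ex,p@ey,p[2],round(np.arctan2(p[2],-(p@ex)),3),round(np.hypot(p[2],p@ex)))
```

```text
(300, 92) [144 144 141] -117.5404123056699 95.04505369323303 40.95107280332053 0.335 124
(304, 92) [182 182 179] -114.84170685368572 95.0374021621203 41.4366130273788 0.346 122
(308, 92) [202 201 198] -112.23848681609019 94.95311450016179 43.06898725001412 0.366 120
(300, 95) [148 148 145] -117.54672455762508 92.95079921844005 41.01818462068442 0.336 124
(304, 95) [196 196 193] -114.9443446407614 92.85046132950121 43.00250756930819 0.358 123
(308, 95) [201 201 198] -112.23250256383422 92.88596080795857 42.986498824226345 0.366 120
(300, 98) [154 153 150] -117.56404689096374 90.84801756800587 41.30865570881906 0.338 125
(304, 98) [200 198 195] -114.9841687985546 90.74773540533089 43.60850294312252 0.362 123
(308, 98) [200 199 196] -112.21074076047306 90.83034435695602 42.711296263615935 0.364 120
(292, 101) [43 42 42] -123.07524495281197 88.641637957899 43.42513619452893 0.339 131
(296, 101) [71 73 75] -120.40987968532276 88.61501461954425 44.23839723630118 0.352 128
(300, 101) [70 71 74] -117.6463430340874 88.69565119272609 42.852246292593975 0.349 125
(304, 101) [67 67 69] -114.9878
[... 2852 characters left out ...]
-125.1332463535542 73.42850004079818 1.1008002371173689 0.009 125
(292, 122) [250 251 248] -121.93530424446955 73.44863235389202 2.108409164627858 0.017 122
(296, 122) [251 251 249] -118.6749172713742 73.4352342677897 1.0099783327867726 0.009 119
(300, 122) [252 252 250] -115.44215547604779 73.449836363793 1.008277617002932 0.009 115
(288, 125) [250 251 248] -125.12708614941592 70.96110904308749 0.4020246441288009 0.003 125
(292, 125) [251 251 249] -121.91678241732286 70.98954658845348 1.3893490723091304 0.011 122
(296, 125) [250 251 249] -118.68003971313647 70.99054677422197 1.1769903116141904 0.01 119
(300, 125) [251 252 250] -115.470504955867 71.01746062282542 1.6416720629513293 0.014 115
```

View pics/w3c.png

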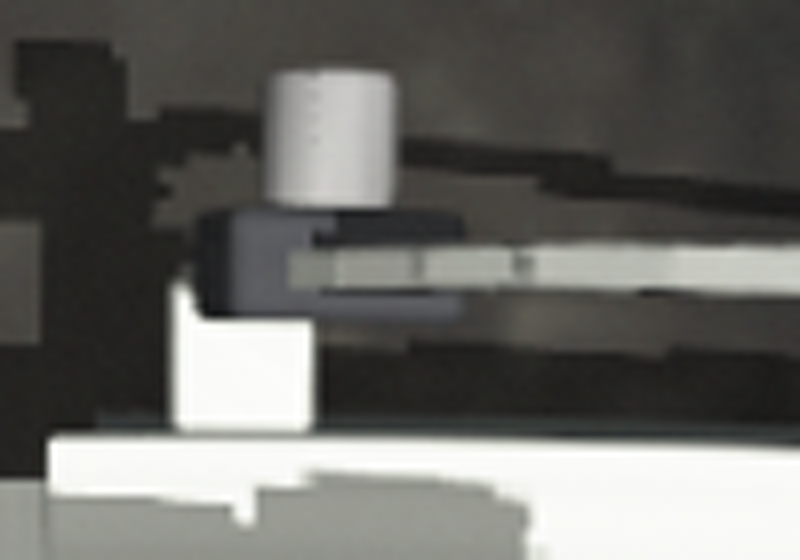

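The picture shows the white pointer tab at about (245,370) in the crop and the dark index block at (330,265), above it and outboard. My estimate of the index is about 0.32 rad. The bar is gripped, so I lift to about 0.30 and compare.

Call:
jog_arm(
  motion=[
    [0,0,0,0,2,-6.5,0],
    [0,0,0,0,2.3,-6.3,0],
    [0,0,0,0,2.6,-6.2,0],
    [0,0,0,0,3,-6.1,0],
    [0,0,0,0,3.2,-5.9,0],
    [0,0,0,0,3.5,-5.8,0],
    [0,0,0,0,0,0,0],
    [0,0,0,0,0,0,0],
  ],
)

```text
t: 12.25
eef_pos: [590.8, -223.4, 198.8]
tcp_rot: [-3.136, -0.001, 1.629]
ft_force: [-11.5, -2.6, 1.1]
opening: 0.094
grip_force: 30.0
```

```bash
cat > m.py <<'E'
from h import *
import sys
np.set_printoptions(precision=1,suppress=True)
n=sys.argv[1];s=env.state();print(s["t"],s["eef_pos"],s["tcp_rot"],s["ft_force"])
im=env.read_camera("wrist");np.savez(n+".npz",**im);S=env.read_camera("scene");np.savez(n+"s.npz",**S)
psi=.06;ex=np.array([np.cos(psi),np.sin(psi),0]);ey=np.array([-np.sin(psi),np.cos(psi),0])
H=np.array([576,-224.5,66])+130*ex
z=s["eef_pos"][2]-59-66-1;print("angle from TCP z",np.arcsin(z/135.03)-.2737)
C=wcloud(im)-H;L=np.stack([C@ex,C@ey,C[...,2]],-1)
dark=im["color"].max(-1)<110
def fit(m,nm):
    q=L[m];k=np.polyfit(q[:,0],q[:,2],1)
    r=q[:,2]-np.polyval(k,q[:,0]);g=abs(r)<2;k=np.polyfit(q[g,0],q[g,2],1)
    print(nm,len(q),"x",q[:,0].min(),q[:,0].max(),"z",q[:,2].min(),q[:,2].max(),"slope angle",round(-np.arctan(k[0]),3),"z at -112",np.polyval(k,-112));return q
lid=(L[...,1]>40)&(L[...,1]<66)&(L[...,0]>-125)&(L[...,0]<-20)&(L[...,2]>-5)&(L[...,2]<70)
fit(lid,"lid")
p=(L[...,1]>73)&(L[...,1]<77)&(L[...,0]>-130)&(L[...,0]<-90)&(L[...,2]>-5)&(L[...,2]<70);
if p.sum()>5:fit(p,"ptr")
i=(L[...,1]>79)&(L[...,1]<90)&(L[...,0]>-130)&(L[...,0]<-98)&(L[...,2]>30)&(L[...,2]<56)&dark
if i.sum()>5:fit(i,"idx")
a=cv2.resize(im["color"][60:160,250:370],None,fx=5,fy=5,interpolation=cv2.INTER_CUBIC)
b=cv2.resize(S["color"][125:175,285:345],None,fx=6,fy=6,interpolation=cv2.INTER_CUBIC)
o=np.zeros((500,600+0,3),np.uint8);o=a;cv2.imwrite(f"pics/{n}w.png",o[...,::-1]);cv2.imwrite(f"pics/{n}s.png",b[...,::-1])
h=np.zeros((500,200,3),np.uint8)
b2=cv2.resize(S["color"][130:170,293:333],(200,200),interpolation=cv2.INTER_CUBIC);h[:200]=b2
cv2.imwrite(f"pics/{n}.png",np.hstack([a,h])[...,::-1])
E
python3 m.py l1
```

```text
12.25 [ 590.8 -223.4  198.8] [-3.1 -0.   1.6] [-11.5  -2.6   1.1]
angle from TCP z 0.2954077107813701
lid 6206 x -124.99988738011801 -20.016821469981796 z -4.782550150911902 69.86190133812272 slope angle 0.292 z at -112 34.56906516891687
ptr 141 x -126.45011998705162 -112.3198193984026 z -0.6784048561203235 35.320544963762046 slope angle -1.267 z at -112 38.15812947341175
idx 554 x -125.5765519651271 -101.63560423592793 z 34.95440201608099 55.73092916865437 slope angle 0.223 z at -112 42.39651157316647
```

View pics/l1.png

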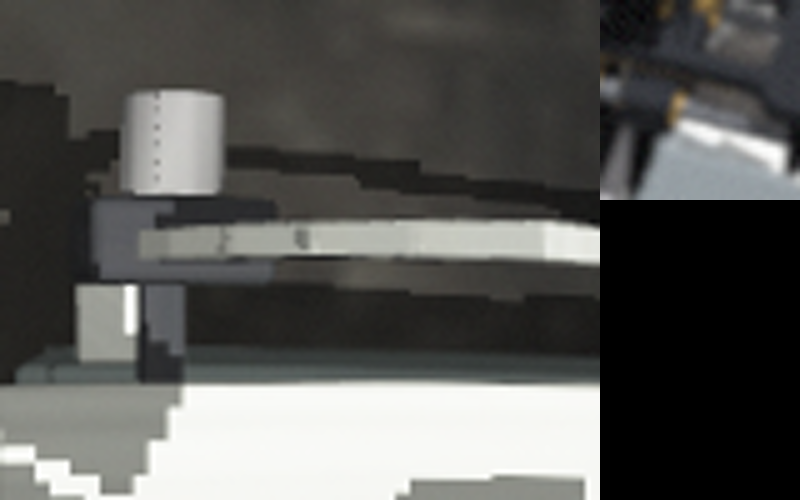

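Run:
```python
from h import *
np.set_printoptions(precision=1,suppress=True)
im=dict(np.load("l1.npz"))
psi=.06;ex=np.array([np.cos(psi),np.sin(psi),0]);ey=np.array([-np.sin(psi),np.cos(psi),0])
H=np.array([576,-224.5,66])+130*ex
C=wcloud(im)-H;L=np.stack([C@ex,C@ey,C[...,2]],-1)
for v in(99,102,106,108,112,115,119,122,125,129,133,137):
  print(v,*[f"{u}:{np.round(L[v,u],0).astype(int)}{im['color'][v,u].max()}" for u in range(266,306,3)])
```

```text
99 266:[-129   95  -66]34 269:[-122   89   44]46 272:[-120   89   45]59 275:[-118   89   45]62 278:[-117   89   42]55 281:[-115   89   43]50 284:[-113   89   43]43 287:[-112   89   41]45 290:[-110   89   41]43 293:[-108   89   38]46 296:[-103   95  -68]49 299:[-100   95  -66]59 302:[-98  95 -68]62 305:[-95  95 -68]70
102 266:[-123   88   42]32 269:[-122   87   45]84 272:[-120   87   46]95 275:[-118   87   46]96 278:[-117   87   45]97 281:[-115   87   44]77 284:[-113   87   44]69 287:[-112   87   44]45 290:[-110   87   41]47 293:[-108   87   41]46 296:[-107   88   40]47 299:[-105   88   41]48 302:[-103   88   39]45 305:[-102   88   38]57
106 266:[-123   85   41]36 269:[-122   85   46]82 272:[-120   85   46]97 275:[-118   85   45]96 278:[-117   85   45]123 281:[-115   85   49]121 284:[-113   85   54]137 287:[-112   85   56]143 290:[-110   85   59]149 293:[-109   85   63]147 296:[-108   85   65]157 299:[-106   84   66]167 302:[-105   84   69]166 305:[-104   84   70]167
108 266:[-123   84   43]35 269:[-122   84   45]83 272:[-120   84   46]95 275:[-118   84   45]95 278:[-113   80  225]128
[... 2123 characters left out ...]
2:[-98  68 -65]45 305:[-95  68 -65]43
133 266:[-126   68   -5]88 269:[-124   68   -5]88 272:[-122   68   -6]88 275:[-120   68   -6]87 278:[-117   70   33]37 281:[-115   70   34]48 284:[-113   70   32]46 287:[-111   68   -4]88 290:[-109   68   -5]86 293:[-107   68   -5]85 296:[-105   68   -5]85 299:[-103   68   -4]86 302:[-101   68   -5]84 305:[-99  68  -5]80
137 266:[-124   68   38]132 269:[-122   67   37]136 272:[-120   67   37]138 275:[-119   67   35]137 278:[-117   67   35]138 281:[-115   67   35]139 284:[-113   67   34]141 287:[-112   67   34]233 290:[-110   67   33]236 293:[-108   67   32]237 296:[-106   67   34]234 299:[-105   67   31]234 302:[-103   67   31]235 305:[-101   67   31]235
```

The dark pointer is the narrow tab at crop (165,325); the light tab beside it belongs to the case. With the pointer at about 0.295 rad, the index comes out at about 0.33 rad. I lift a little more and measure the two tops relative to each other.

Call:
jog_arm(
  motion=[
    [0,0,0,0,0.6,-2,0],
    [0,0,0,0,0.6,-1.9,0],
    [0,0,0,0,0,0,0],
    [0,0,0,0,0,0,0],
    [0,0,0,0,0,0,0],
  ],
)

```text
t: 12.98
eef_pos: [593.0, -223.3, 202.7]
tcp_rot: [-3.139, -0.001, 1.629]
ft_force: [-5.6, -2.6, -2.7]
opening: 0.1
grip_force: 30.0
```

```bash
cat > m2.py <<'E'
from h import *
np.set_printoptions(precision=2,suppress=True)
s=env.state();print(s["t"],s["eef_pos"],s["ft_force"],"aTCP",np.arcsin((s["eef_pos"][2]-126)/135.03)-.2737)
psi=.06;ex=np.array([np.cos(psi),np.sin(psi),0]);ey=np.array([-np.sin(psi),np.cos(psi),0])
H=np.array([576,-224.5,66])+130*ex
Q=[];D=[]
for k in range(6):
    im=env.read_camera("wrist");C=wcloud(im)-H;Q.append(np.stack([C@ex,C@ey,C[...,2]],-1));D.append(im["color"].max(-1))
L=np.median(Q,0);c=np.median(D,0);np.savez("m2.npz",L=L,c=c,col=im["color"])
x,y,z=L[...,0],L[...,1],L[...,2]
lid=(y>55)&(y<67)&(x>-120)&(x<-104)&(z>20)&(z<55)
idx=(y>79.5)&(y<89)&(x>-120)&(x<-103)&(z>33)&(z<50)&(c<105)
ptr=(y>69.5)&(y<77.5)&(x>-125)&(x<-105)&(z>25)&(z<50)&(c<110)
for n,m in(("lid",lid),("idx",idx),("ptr",ptr)):
    k=np.polyfit(x[m],z[m],1);print(n,m.sum(),"x",x[m].min(),x[m].max(),"slope",-np.arctan(k[0]))
    for a in(.30,.32,.33,.34,.36):print("   a",a,"t",np.median(x[m]*np.sin(a)+z[m]*np.cos(a)),end="")
    print()
E
python3 m2.py
```

```text
12.975 [ 593.02 -223.26  202.7 ] [-5.59 -2.64 -2.69] aTCP 0.3304391226853796
lid 547 x -119.72295820175998 -104.4800004552672 slope 0.31456364908594
   a 0.3 t 3.7607960782087986   a 0.32 t 1.3851799698114817   a 0.33 t 0.20033380187994965   a 0.34 t -0.9803772335318044   a 0.36 t -3.366854515426212
idx 347 x -119.95884681826658 -103.00247967309411 slope 0.31270708668225244
   a 0.3 t 7.638540098140673   a 0.32 t 5.225604643778929   a 0.33 t 4.0174558377629666   a 0.34 t 2.8059047995520743   a 0.36 t 0.36611739289164547
ptr 138 x -116.28803031509005 -110.99631525619753 slope 0.11157832072700095
   a 0.3 t 2.439565939451221   a 0.32 t 0.05294143156429243   a 0.33 t -1.148916440392501   a 0.34 t -2.3537077525413785   a 0.36 t -4.742398988924364
```

Run:
```python
from h import *
np.set_printoptions(precision=1,suppress=True)
im=env.read_camera("wrist");S=env.read_camera("scene");s=env.state();print(s["t"],s["eef_pos"],s["qvel"],s["ft_force"],s["opening"],s["grip_force"])
P=cloud(S).reshape(-1,3)
for nm,b in dict(loupe=(520,600,-430,-350,25,50),d0=(430,520,-440,-360,80,110),d1=(600,700,-418,-350,80,110)).items():
    q=P[(P[:,0]>b[0])&(P[:,0]<b[1])&(P[:,1]>b[2])&(P[:,1]<b[3])&(P[:,2]>b[4])&(P[:,2]<b[5])];print(nm,len(q),q.mean(0))
a=cv2.resize(im["color"][70:150,240:340],(500,400),interpolation=cv2.INTER_CUBIC)
b=cv2.resize(S["color"][110:310,180:330],(300,400),interpolation=cv2.INTER_CUBIC)
cv2.imwrite("pics/fin.png",np.hstack([a,b])[...,::-1])
```

```text
13.375 [ 593.  -223.2  202.7] [-0. -0.  0. -0.  0.  0.] [-6.6 -2.7 -2.9] 0.09551694869931614 30.001220405101776
loupe 254 [ 558.9 -393.2   36.6]
d0 29 [ 473.  -401.7   88.4]
d1 30 [ 647.4 -386.7   88.5]
```

View pics/fin.png

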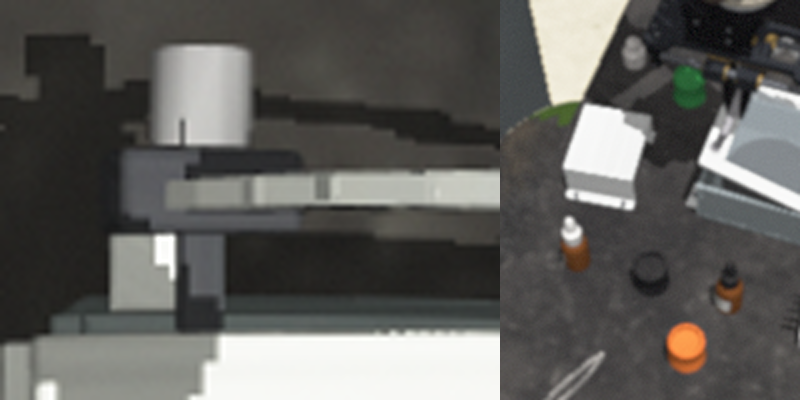

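The dark pointer, at (200,270), meets the index block at (205,185). On the right, the loupe at (650,272) stands between the bottles and the lid is open. Everything is steady, so I hand in.

```bash
python3 -c "
from cell import env
print(env.job_done())"
```

```text
the job is handed in; nothing more can be done
None
```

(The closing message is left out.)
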